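Find the ballasted trap canister by feel and log its weight

TASK

Two of the three look-alike teal canisters are empty and one holds ballast: nudge them to feel which one is heavy, and slide that one, and no other, onto the yellow weighing plate until it drops fully into the well. Then press the red spring pedal down to its stop for a moment to log the weight, and let it come back up. Leave the two empty canisters standing on the deck clear of the plate, topple nothing, leave the jar, bottle, mug and pipe offcut where they are, and do not press the pedal before the heavy canister is down on the plate.

Things in the scene. Friction and masses are not known exactly. Their poses are not given: they have to be found in the camera images.
- canister_a: one of three look-alike canisters: closed teal plastic pipe with white cap and tan band, 90 diameter, 85 tall (too wide to be gripped), standing on the deck. Two are empty (0.15 to 0.3 kg), one holds ballast (0.6 to 0.95 kg); which one differs from run to run and cannot be seen. Origin: centre of its underside, z up.
- canister_b: one of three look-alike canisters: closed teal plastic pipe with white cap and tan band, 90 diameter, 85 tall (too wide to be gripped), standing on the deck. Two are empty (0.15 to 0.3 kg), one holds ballast (0.6 to 0.95 kg); which one differs from run to run and cannot be seen. Origin: centre of its underside, z up.
- canister_c: one of three look-alike canisters: closed teal plastic pipe with white cap and tan band, 90 diameter, 85 tall (too wide to be gripped), standing on the deck. Two are empty (0.15 to 0.3 kg), one holds ballast (0.6 to 0.95 kg); which one differs from run to run and cannot be seen. Origin: centre of its underside, z up.
- deck: flat grey weighing deck, fixed, 340 (its x) by 500 (its y) by 25 thick; origin at the centre of its underside, z up, so its top is at z = 25. The canisters stand in a row along y at about x = -90; a low console (40 by 150, 35 high) is fixed to its far edge at x = 190.
- plate_center (a point): centre of the top face of the yellow weighing plate, 120 by 120, let into the deck at deck x = 80, y = 0, in a well 124 wide. Unloaded it is flush with the deck (z = 25). An empty canister does not move it; the ballasted one sinks it 6 to its stop, so that the canister drops into the well.
- plate (a joint): how far the weighing plate has sunk, in m: 0 flush with the deck, 0.006 down on its stop.
- pedal (a joint): angle of the red and black pedal's treadle, in rad: 0 up (at rest, tilted 0.3 up from level), 0.28 pressed to its stop. A spring returns it; full travel takes about 10 N at the pad.
- pedal_pad (a point): place to press, on top of the treadle's black ribbed pad, 105 from the hinge, about 65 above the table when up and 36 when fully down. The treadle is 140 long, 72 wide; it moves with the treadle.
- pedal_hinge (a point): fixed point on the treadle's hinge axis, 28 above the table; the hinge is at the far end (+x of its own frame), the treadle runs from it along its own -x, the axis is its own y.
- pedal_base: fixed grey base plate of the pedal, 170 by 100, 12 thick, 43 high at the hinge cheeks; origin at the centre of its underside, hinge at its x = +70. Stands on the table to the left or to the right of the deck.
- rack: fixed grey rack with six white pipe stubs, 150 by 100, 75 tall, on the other side of the deck from the pedal; origin at the centre of its underside. Not used.
- jar: bystander: amber glass jar with white cap, 56 diameter, 75 tall, standing on the deck's far left; origin at the middle of its underside.
- bottle: bystander: bottle with blue cap, 54 diameter, 110 tall, standing on the deck's far right; origin at the middle of its underside.
- mug: bystander: blue mug, 76 diameter, 85 tall, on the table left of the deck's far end; origin at the middle of its underside.
- offcut: bystander: open teal pipe offcut, 80 diameter, 90 tall, on the table right of the deck's far end; origin at the middle of its underside.
There are look-alikes about, which are no part of the job. What is shaped like the canister_a but orange is not meant.

How it is judged:
By the outcome, as a careful person would: the job done as asked, in the order asked, and still so for the second after the job is handed in, with the robot touching nothing.
It also fails if it takes over 72 s, if anything falls off the work surface, if the arm or the gripper's body presses on something with over 40 N, if the wrist force passes 120 N, or if a joint passes its speed limit or range.

ROBOT

A 6-joint arm with a two-finger parallel gripper is mounted at the origin on the work surface. World frame = base frame: x ahead of the robot, y to its left, z up, the work surface at z = 0. Lengths are in m, angles in degrees, forces in N, time in s.
With the tool pointing down it reaches from about 0.325 to 0.85 m from the base axis. Payload 15.5 kg.
Tool frame: the origin (TCP) lies at the very end of the fingers, on their centre line; the grasp point (between the pads) lies arm.grip_depth behind it (arm.grip_depth is the distance from the TCP to the grasp point, in m); z points along the fingers, y is the direction in which the jaws open and shut (so a half turn about z gives the same grasp; the last joint's range is limited). The gripper opens to 91 mm and grips with 3 to 60 N. Pads are 32 mm wide; open, the fingers measure 118 mm over their backs; the gripper's body (76 mm by 178 mm) begins 60 mm behind the grasp point.
Start: joints at [-5.472, 28.281, 77.091, -0, 74.628, -5.472], TCP at [0.625, 0, 0.177] pointing down, gripper open.
Joint ranges: [-166.48, 166.48], [-47.26, 123.95], [12.59, 153.08], [-70.14, 250.14], [6.76, 159.57], [-176.63, 176.63]. Speed limits (degrees/s): [108.29, 108.29, 147.25, 172.46, 172.46, 172.46].

INTERFACE

Orientations are given as a 3x3 rotation matrix whose columns are the frame's x, y, z axes.
In Python, from rig import arm gives the robot as it stands. Calls block until the motion is done:
- arm.move_to(position, orientation): joint-space move of the TCP to a pose.
- arm.move_l(position, orientation=None, feed=0.15): straight line of the TCP; orientation=None keeps the orientation; feed is the mean speed in m/s.
- arm.move_joints(angles): joint-space move.
- arm.grip(opening): finger opening in m; the grip force is fixed at half the most; returns when the fingers have stopped.
- arm.sleep(seconds).
- arm.solve_ik(position, orientation): joint angles nearest the present ones, or None.
- arm.snapshot(name): name is "scene" or "side" or "wrist"; returns the picture (480x640x3 uint8, red, green, blue); there is no depth.
- arm.get_calibration(name): a dict with "intrinsics" (3x3 intrinsics, pixels), "cam_to_world" (4x4, takes a point from camera to world coordinates). Camera axes: x right, y down, z forward; pixel columns grow to the right and rows downward; lengths in m; the calibration is good to about 2 mm. A picture is of the moment at which its call begins: read the wrist's pose just before it. get_calibration takes no time and is no camera call; for the wrist camera it gives the pose at the moment of the call.
A pose or a line that the arm cannot do raises arm.Unreachable and nothing moves.
- arm.sign_off(): hands the job in, once; it reports no verdict.
Readings, each from a call of its own:
- arm.current_t(): time.
- arm.current_joint_positions(): joint angles.
- arm.current_dq(): joint speeds.
- arm.current_tau(): joint torques, N m.
- arm.current_ee_pos(): TCP position.
- arm.current_tool_rot(): TCP orientation.
- arm.current_force(): force on the tool from outside, world axes, zero at the start.
- arm.current_torque(): the same for the moment, N m.
- arm.current_width(): finger opening in m.
Only numpy, scipy, OpenCV 4.12 (cv2) and the standard library are available. Lean on these libraries where they do the work, as an engineer would, in place of code of your own. Each camera call takes 0.05 s, during which the arm holds its last target. There are 200 camera calls.

## Working session

There is one attempt and no reset: what is moved stays moved. The work goes in short steps, each a Python script; the robot and the scene stay as the last script left them, time stands still between calls to the robot, and variables do not carry over. Pictures are saved under pics/ and viewed, about 8 in all and at most 12, crops included, and the job is handed in when it is done.

```bash
ls && mkdir -p pics && python3 - <<'E'
from rig import arm
import cv2, numpy as np
for n in ["scene","side"]:
    im=arm.snapshot(n); cv2.imwrite(f"pics/{n}0.png",im[:,:,::-1])
    c=arm.get_calibration(n); print(n,np.round(c["intrinsics"],1).tolist(),np.round(c["cam_to_world"],3).tolist())
print(arm.grip_depth,arm.current_t(),arm.current_force(),arm.current_tool_rot())
E
```

```text
pics
scene [[582.7, 0.0, 301.3], [0.0, 582.7, 229.6], [0.0, 0.0, 1.0]] [[-0.705, 0.52, -0.481, 1.234], [0.709, 0.523, -0.473, 0.718], [0.005, -0.675, -0.738, 1.177], [0.0, 0.0, 0.0, 1.0]]
side [[466.7, 0.0, 322.8], [0.0, 466.7, 243.0], [0.0, 0.0, 1.0]] [[0.962, -0.171, 0.214, 0.287], [-0.274, -0.603, 0.749, -0.778], [0.001, -0.779, -0.627, 0.699], [0.0, 0.0, 0.0, 1.0]]
0.0188 0.1 [ 0.20254717  0.82445162 -1.3927382 ] [[ 1.56795162e-05  9.99999387e-01 -1.10678463e-03]
 [ 9.99999997e-01 -1.55929602e-05  7.82134999e-05]
 [ 7.81961939e-05 -1.10678585e-03 -9.99999384e-01]]
```

View pics/scene0.png

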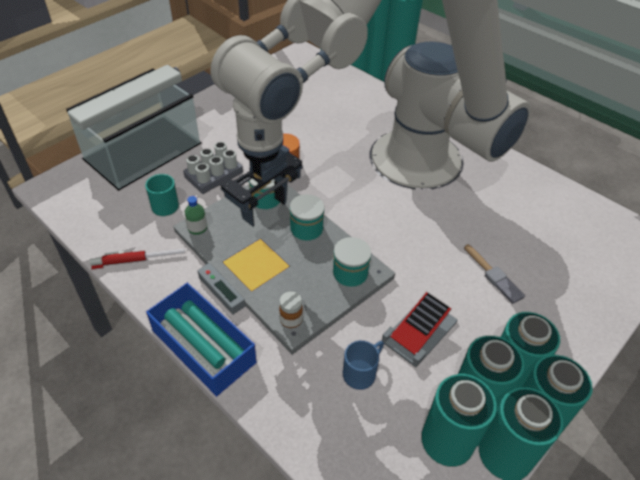

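View pics/side0.png

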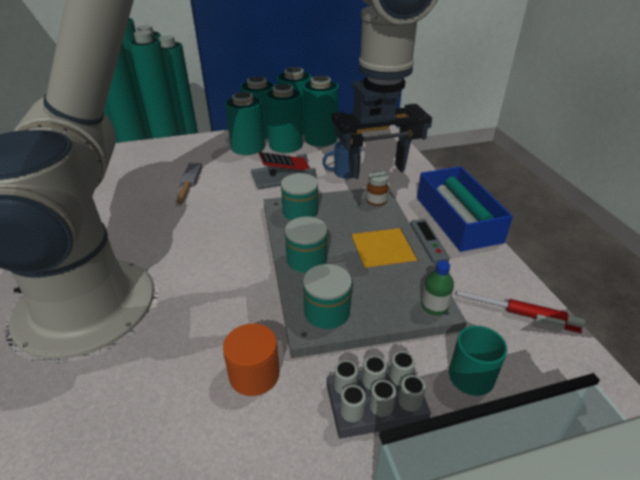

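The scene view shows the yellow plate at (256,264), canister caps near (352,252) and (307,210) with the third hidden behind the gripper, and the pedal at (420,325). The side view shows caps at (300,183), (306,231) and (328,282), the plate at (384,247) and the pedal at (285,165).

```bash
cat > h.py <<'E'
from rig import arm
import cv2, numpy as np
def ray(n,uv,cal=None):
    c=cal or arm.get_calibration(n); K=c["intrinsics"];T=np.array(c["cam_to_world"])
    d=T[:3,:3]@np.linalg.solve(K,[uv[0],uv[1],1.0]); return T[:3,3],d/np.linalg.norm(d)
def onz(n,uv,z,cal=None):
    o,d=ray(n,uv,cal); return o+d*(z-o[2])/d[2]
def tri(u1,u2):
    o1,d1=ray("scene",u1);o2,d2=ray("side",u2)
    s=np.linalg.lstsq(np.c_[d1,-d2],o2-o1,rcond=None)[0]
    a=o1+s[0]*d1;b=o2+s[1]*d2; return (a+b)/2,np.linalg.norm(a-b)
def comp(mask,seed=None,roi=None):
    m=mask.astype(np.uint8)
    if roi: 
        z=np.zeros_like(m);x0,y0,x1,y1=roi;z[y0:y1,x0:x1]=1;m&=z
    n,l,s,c=cv2.connectedComponentsWithStats(m)
    i=l[seed[1],seed[0]] if seed else 1+np.argmax(s[1:,4])
    cnt=max(cv2.findContours((l==i).astype(np.uint8),cv2.RETR_EXTERNAL,cv2.CHAIN_APPROX_NONE)[0],key=cv2.contourArea)
    return c[i],cnt[:,0,:],s[i,4]
E
python3 - <<'E'
from h import *
np.set_printoptions(precision=4,suppress=True)
I={n:cv2.imread(f"pics/{n}0.png") for n in("scene","side")}
H={n:cv2.cvtColor(I[n],cv2.COLOR_BGR2HSV).astype(int) for n in I}
for n in I:
    h,s,v=np.moveaxis(H[n],2,0)
    c,k,a=comp((h>15)&(h<32)&(s>140)&(v>120),roi=(200,220,430,300))
    P=np.array([onz(n,p,.025)[:2] for p in k],np.float32)
    print(n,"plate",onz(n,c,.025),a,cv2.minAreaRect(P))
# caps: teal silhouettes' cap ellipses
for n,seeds in (("scene",[(352,250),(307,209)]),("side",[(300,183),(306,231),(328,282)])):
    h,s,v=np.moveaxis(H[n],2,0)
    for u,w in seeds:
        print(n,(u,w),"hsv",H[n][w,u])
        c,k,a=comp((s<45)&(v>H[n][w,u][2]-35),seed=(u,w),roi=(u-32,w-25,u+32,w+25))
        P=np.array([onz(n,p,.11)[:2] for p in k],np.float32)
        print("  ",a,cv2.minEnclosingCircle(P),P.mean(0))
for n,roi in (("scene",(380,280,470,365)),("side",(245,140,320,190))):
    h,s,v=np.moveaxis(H[n],2,0)
    c,k,a=comp(((h<8)|(h>170))&(s>120)&(v>60),roi=roi); print(n,"red",c,a,cv2.boxPoints(cv2.minAreaRect(k)).tolist())
A=I["scene"][270:380,370:480];B=I["side"][130:200,230:330]
S=np.zeros((560,800,3),np.uint8);S[:550,:550]=0
a=cv2.resize(A,None,fx=4,fy=4,interpolation=2);S[:440,:440]=a
b=cv2.resize(B,None,fx=3.5,fy=3.5,interpolation=2);S[:b.shape[0],445:445+b.shape[1]]=b
cv2.imwrite("pics/ped.png",S)
E
```

```text
scene plate [ 0.649  -0.0182  0.025 ] 1632 ((0.6471232175827026, -0.019517038017511368), (0.11631332337856293, 0.11610554158687592), 85.6591567993164)
side plate [ 0.6442 -0.0251  0.025 ] 1752 ((0.6447254419326782, -0.02183912694454193), (0.12106117606163025, 0.11957928538322449), 85.58541870117188)
scene (352, 250) hsv [ 66   7 183]
   1654 ((0.4618223011493683, 0.16618673503398895), 0.08057016879320145) [0.4647 0.1648]
scene (307, 209) hsv [ 68   6 170]
   1511 ((0.4342576563358307, 0.010891894809901714), 0.08736274391412735) [0.4385 0.0004]
side (300, 183) hsv [ 69  14 132]
   1272 ((0.4972373843193054, 0.19175595045089722), 0.11286235600709915) [0.5084 0.171 ]
side (306, 231) hsv [ 55  13 115]
   1804 ((0.4700699746608734, -0.020271439105272293), 0.10588724911212921) [ 0.4704 -0.0335]
side (328, 282) hsv [ 67  17 133]
   1318 ((0.46536439657211304, -0.18091176450252533), 0.046944860368967056) [ 0.4654 -0.182 ]
scene red [413.5207 332.6517] 870 [[389.7384948730469, 335.90765380859375], [425.6000061035156, 289.79998779296875], [450.5923156738281, 309.23846435546875], [414.7308044433594, 355.34613037109375]]
side red [291.2989 163.7865] 281 [[263.0, 157.0], [308.0, 157.0], [308.0, 169.0], [263.0, 169.0]]
```

View pics/ped.png

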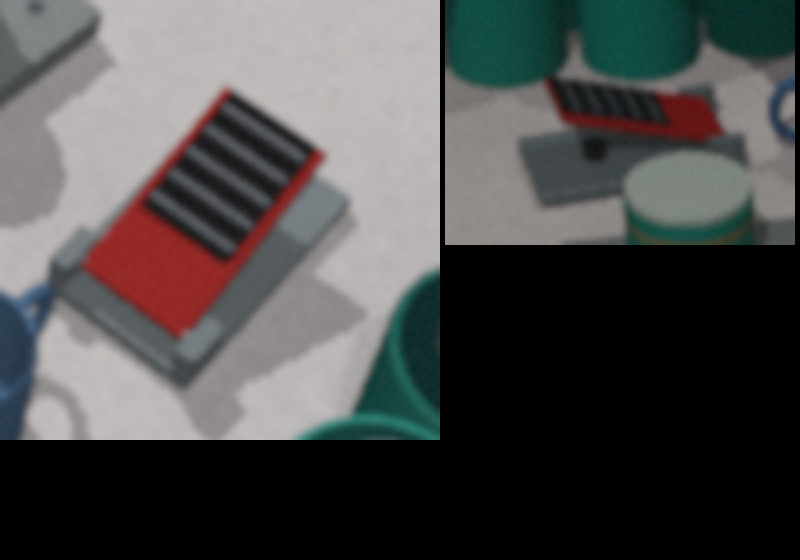

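The crops show the pedal treadle with its free (ribbed) end towards the robot and its hinge away: the pad centre is at scene (428,314) and side (278,159). Next I'll look from above with the wrist camera.

```bash
python3 - <<'E'
from h import *
np.set_printoptions(precision=4,suppress=True)
print("pad tri",tri((428,314.5),(277.7,159.1)),onz("scene",(428,314.5),.065))
print("free",onz("scene",(438,300.5),.073),"hinge",onz("scene",(403.75,345),.032))
R=arm.current_tool_rot()
print(arm.current_t()); 
arm.move_to([0.47,0,0.42],[[0,1,0],[1,0,0],[0,0,-1]])
print(arm.current_t(),arm.current_ee_pos(),arm.current_force())
c=arm.get_calibration("wrist"); im=arm.snapshot("wrist"); cv2.imwrite("pics/w1.png",im[:,:,::-1])
import pickle; pickle.dump(c,open("w1.pkl","wb"))
print(np.round(c["cam_to_world"],3).tolist(),c["intrinsics"][0][0])
E
```

```text
pad tri (array([0.4857, 0.3916, 0.0562]), np.float64(0.0041455877569190076)) [0.4892 0.3946 0.065 ]
free [0.4467 0.39   0.073 ] hinge [0.5729 0.3958 0.032 ]
0.1
1.2083 [ 0.4702 -0.      0.4187] [ 0.6051  0.6111 -1.5481]
[[1.0, 0.001, -0.002, 0.47], [0.001, -0.972, -0.237, 0.066], [-0.002, 0.237, -0.972, 0.626], [0.0, 0.0, 0.0, 1.0]] 367.3613442462168
```

View pics/w1.png

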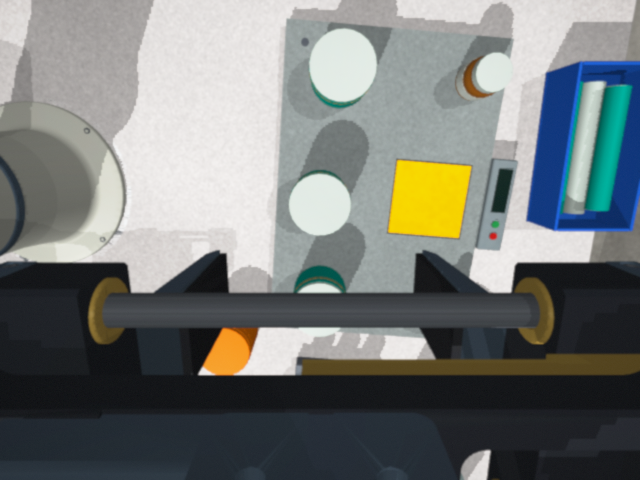

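Wrist view: caps a (343,65) and b (320,203), cap c partly hidden at (320,300), plate centre (430,199), jar cap (492,73), orange decoy (230,350).

```bash
python3 - <<'E'
from h import *
import pickle
np.set_printoptions(precision=4,suppress=True)
c=pickle.load(open("w1.pkl","rb")); im=cv2.imread("pics/w1.png")
h,s,v=np.moveaxis(cv2.cvtColor(im,cv2.COLOR_BGR2HSV).astype(int),2,0)
for seed in ((343,65),(320,203),(492,73)):
    print(im[seed[1],seed[0]])
    ce,k,a=comp((v>205)&(s<40),seed=seed,roi=(seed[0]-42,seed[1]-42,seed[0]+42,seed[1]+42))
    P=np.array([onz("wrist",p,.11 if seed[0]<400 else .1,c)[:2] for p in k],np.float32)
    print(seed,a,cv2.minEnclosingCircle(P))
ce,k,a=comp((h>15)&(h<35)&(s>140)&(v>120),roi=(360,130,500,260))
P=np.array([onz("wrist",p,.025,c)[:2] for p in k],np.float32);print("plate",cv2.minAreaRect(P))
for p in ((288,19),(511,38)): print("deck corner",onz("wrist",p,.025,c))
print("bottle cap side",onz("side",(443,268),.13),"scene",onz("scene",(193,203),.13), tri((193,203),(443,268)))
E
```

```text
[229 236 227]
(343, 65) 3789 ((0.4969913959503174, 0.16734586656093597), 0.04365665093064308)
[229 234 227]
(320, 203) 2926 ((0.4671148657798767, -0.015810523182153702), 0.04364441707730293)
[227 233 225]
(492, 73) 3175 ((0.7308695912361145, 0.15666086971759796), 0.055790212005376816)
plate ((0.6457615494728088, -0.019899964332580566), (0.12101104855537415, 0.12134028971195221), 85.35929107666016)
deck corner [0.4202 0.2473 0.025 ]
deck corner [0.7518 0.2219 0.025 ]
bottle cap side [ 0.6717 -0.2282  0.13  ] scene [ 0.6802 -0.2119  0.13  ] (array([ 0.6766, -0.2198,  0.1217]), np.float64(0.0017066626555281524))
```

```bash
cat >> h.py <<'E'
C=dict(a=np.array([.497,.1673]),b=np.array([.4671,-.0158]),c=np.array([.4654,-.181])); PL=np.array([.646,-.020])
Z=.05
def unit(v): return v/np.linalg.norm(v)
def rot(d):
    best=None
    for s in(1,-1):
        y=s*np.array([-d[1],d[0],0]);z=np.array([0,0,-1.]);R=np.c_[np.cross(y,z),y,z]
        q=arm.solve_ik([.5,0,.2],R)
        if q is not None:
            k=abs(q[5]); best=(k,R) if best is None or k<best[0] else best
    return best[1]
def p3(xy,z): return [float(xy[0]),float(xy[1]),float(z)]
def approach(name,gap=.012):
    d=unit(PL-C[name]); R=rot(d); p=C[name]-d*(.053+gap)
    arm.move_to(p3(p,.17),R); arm.move_l(p3(p,Z),feed=.2); return d,p
def F(d,n=8):
    f=[]
    for _ in range(n): f.append(np.dot(arm.current_force()[:2],d)); arm.sleep(.01)
    return np.mean(f),np.std(f)
def nudge(name,steps=9,st=.003):
    d,p=approach(name); t=arm.current_t(); arm.sleep(.2); b=F(d)[0]; out=[]
    for i in range(1,steps+1):
        arm.move_l(p3(p+d*st*i,Z),feed=.03); f=np.dot(arm.current_force()[:2],d); g,s=F(d,4)
        out.append((f-b,g-b))
    print(name,"base %.2f std %.2f"%(b,s)," ".join("%.2f/%.2f"%o for o in out),"t",arm.current_t(),arm.current_ee_pos())
    arm.move_l(p3(p,Z),feed=.15); arm.move_l(p3(p,.17),feed=.25)
E
python3 - <<'E'
from h import *
import pickle
print("orange",onz("wrist",(230,350),.085,pickle.load(open("w1.pkl","rb"))),onz("side",(252,340),.085))
arm.grip(.05); print(arm.current_t(),arm.current_width())
nudge("b")
print(arm.current_t(),arm.current_joint_positions())
E
```

```text
orange [ 0.31992879 -0.26026859  0.085     ] [ 0.31192223 -0.26043773  0.085     ]
2.0333 0.04967601582281807
b base -0.09 std 0.36 1.08/0.34 -0.23/0.11 0.44/0.16 0.60/0.27 -2.65/-2.61 -2.85/-3.52 -3.35/-3.00 -2.83/-2.49 -2.06/-2.27 t 7.025 [ 0.42917215 -0.01494512  0.04999484]
7.9917 [-1.05470263e+01  1.08257910e+01  1.06792092e+02 -6.81387770e-04
  6.22986988e+01  8.07966826e+01]
```

```bash
python3 - <<'E'
from h import *
nudge("c"); nudge("a")
print(arm.current_t(),arm.current_joint_positions())
im=arm.snapshot("side"); cv2.imwrite("pics/s2.png",im[:,:,::-1])
E
```

```text
c base 0.08 std 0.39 -0.60/0.19 -0.06/-0.42 1.27/0.58 -0.59/0.10 0.42/0.70 -1.20/-0.41 -0.39/-0.46 -0.17/0.07 -0.30/-0.07 t 12.6917 [ 0.43715864 -0.20623442  0.05000956]
a base 0.03 std 0.60 -0.24/0.31 -0.05/0.04 0.49/0.27 -0.37/-0.32 0.49/-0.05 -0.00/-0.16 0.55/-0.30 -0.65/-0.22 0.45/-0.20 t 18.8583 [0.47346385 0.19692113 0.05001299]
19.825 [ 1.87395589e+01  1.91546451e+01  9.41344560e+01 -4.71859997e-03
  6.66727006e+01 -1.97383798e+01]
```

```bash
python3 - <<'E'
from h import *
A=cv2.imread("pics/side0.png");B=cv2.imread("pics/s2.png")
for n,(x0,y0,x1,y1) in dict(a=(278,172,322,216),b=(282,218,330,266),c=(300,264,354,324)).items():
    r=cv2.matchTemplate(B[y0-25:y1+25,x0-25:x1+25],A[y0:y1,x0:x1],cv2.TM_CCOEFF_NORMED)
    _,m,_,l=cv2.minMaxLoc(r); d=np.array(l)-25; u=np.array([(x0+x1)/2,y0+12])
    print(n,m,d,(onz("side",u+d,.11)-onz("side",u,.11))[:2])
E
```

```text
a 0.9405869841575623 [5 2] [ 0.00928086 -0.01197955]
b 0.9437570571899414 [ 6 -1] [ 1.29207386e-02 -7.78453912e-05]
c 0.9807682037353516 [ 4 -4] [0.01026724 0.00847944]
```

Each canister moved 12–15 mm. b resisted with about 2.8 N, a and c with under 0.5 N, so b is the heavy one. I'll slide it onto the plate.

```bash
python3 - <<'E'
from h import *
C["b"]=C["b"]+unit(PL-C["b"])*.0145
d,p=approach("b",.010)
L=np.dot(PL-p,d)-.053+.002
for s in np.r_[np.arange(.03,L,.03),L]:
    arm.move_l(p3(p+d*s,Z),feed=.06); print(round(s,3),arm.current_ee_pos().round(3),np.dot(arm.current_force()[:2],d).round(1))
arm.move_l(p3(p+d*(L-.05),Z),feed=.15)
arm.move_l(p3(p+d*(L-.07),.25),feed=.25)
print(arm.current_t())
a=arm.snapshot("side");c=arm.get_calibration("wrist");b=arm.snapshot("wrist")
cv2.imwrite("pics/s3.png",np.hstack([cv2.resize(a[160:340,240:480],(480,360)),cv2.resize(b,(320,360))])[:,:,::-1])
cv2.imwrite("pics/w3.png",b[:,:,::-1]); print(np.round(c["cam_to_world"],3).tolist())
import pickle;pickle.dump(c,open("w3.pkl","wb"))
E
```

```text
0.03 [ 0.449 -0.015  0.05 ] -1.0
0.06 [ 0.479 -0.016  0.05 ] -0.1
0.09 [ 0.509 -0.017  0.05 ] -0.5
0.12 [ 0.538 -0.017  0.05 ] -4.4
0.15 [ 0.568 -0.018  0.05 ] -2.6
0.176 [ 0.595 -0.019  0.05 ] -2.7
27.5083
[[-0.023, -0.971, -0.239, 0.59], [-1.0, 0.022, 0.006, -0.019], [-0.0, 0.239, -0.971, 0.456], [0.0, 0.0, 0.0, 1.0]]
```

View pics/s3.png

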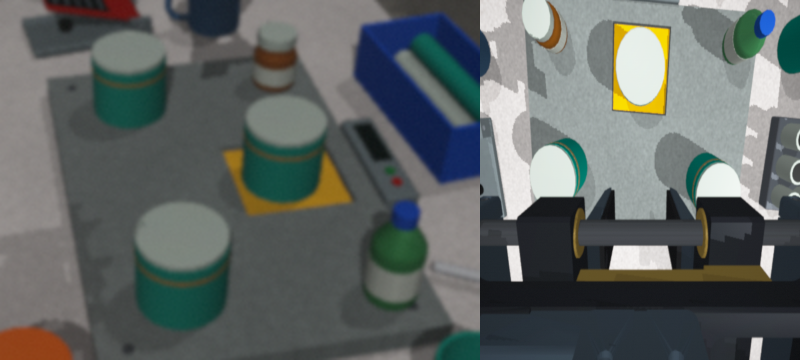

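```bash
python3 - <<'E'
from h import *
import pickle
np.set_printoptions(precision=4,suppress=True)
c=pickle.load(open("w3.pkl","rb")); im=cv2.imread("pics/w3.png")
h,s,v=np.moveaxis(cv2.cvtColor(im,cv2.COLOR_BGR2HSV).astype(int),2,0)
ce,k,a=comp((v>205)&(s<40),seed=(320,88),roi=(250,20,390,160))
for z in(.11,.104):
    P=np.array([onz("wrist",p,z,c)[:2] for p in k],np.float32); print(z,cv2.minEnclosingCircle(P))
ce,k,a=comp((h>15)&(h<35)&(s>140)&(v>120),roi=(240,10,400,180))
for z in(.025,.019):
    P=np.array([onz("wrist",p,z,c)[:2] for p in k],np.float32);print("plate",z,cv2.minAreaRect(P))
cv2.imwrite("pics/w3c.png",cv2.resize(im[20:170,240:400],(800,600) if 0 else (640,600),interpolation=2))
E
```

```text
0.11 ((0.6381276249885559, -0.019738752394914627), 0.04317662864923477)
0.104 ((0.6389541029930115, -0.01974826492369175), 0.04392334073781967)
plate 0.025 ((0.6451651453971863, -0.02012857049703598), (0.11921753734350204, 0.1192355751991272), 85.40251159667969)
plate 0.019 ((0.6459265947341919, -0.020141586661338806), (0.12087666988372803, 0.12089492380619049), 85.40251159667969)
```

View pics/w3c.png

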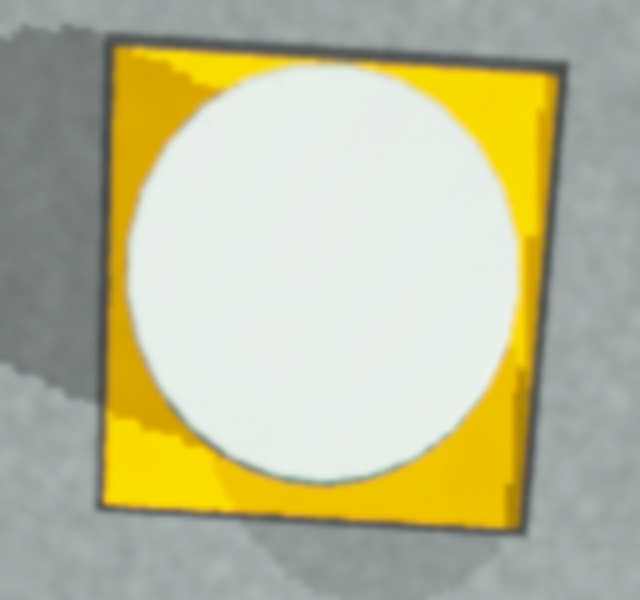

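The well view confirms it: a dark gap runs all round the plate, and the plate's size fits z=19 mm, so it is down on its stop. The cap is about 7 mm off centre and inside the well. Next is the pedal.

```bash
python3 - <<'E'
from h import *
arm.grip(0.0)
R=arm.current_tool_rot(); y=R[:,1]
p=[.482,.392]
q=arm.current_ee_pos(); arm.move_l([q[0]-.02,q[1]+.0,.26],feed=.3)
arm.move_to(p3(p,.2),rot(np.array([1.,0])))
arm.move_l(p3(p,.085),feed=.2); arm.sleep(.2)
b=np.mean([arm.current_force()[2] for _ in range(5)])
z=.085; pic=None
while z>.030:
    z-=.003 if z<.045 else .005
    arm.move_l(p3(p,z),feed=.05); arm.sleep(.05); f=arm.current_force()[2]-b
    print(round(z,3),round(arm.current_ee_pos()[2],4),round(f,1))
    if f>20: break
arm.sleep(.4); print("hold",arm.current_force()[2]-b); im=arm.snapshot("scene")
arm.move_l(p3(p,.09),feed=.08); arm.move_l(p3(p,.25),feed=.25); arm.sleep(.3)
im2=arm.snapshot("scene"); print(arm.current_t())
cv2.imwrite("pics/p4.png",np.hstack([cv2.resize(i[255:385,360:490],(400,400)) for i in(im,im2)])[:,:,::-1])
E
```

```text
0.08 0.0799 -0.2
0.075 0.0748 -0.6
0.07 0.0698 -0.5
0.065 0.0648 -0.1
0.06 0.0598 0.5
0.055 0.0548 -0.3
0.05 0.0498 0.0
0.045 0.0448 0.1
0.04 0.0398 -0.5
0.037 0.0369 0.2
0.034 0.0339 -0.3
0.031 0.0309 -0.2
0.028 0.0281 3.4
hold 3.841586261886719
37.5833
```

View pics/p4.png

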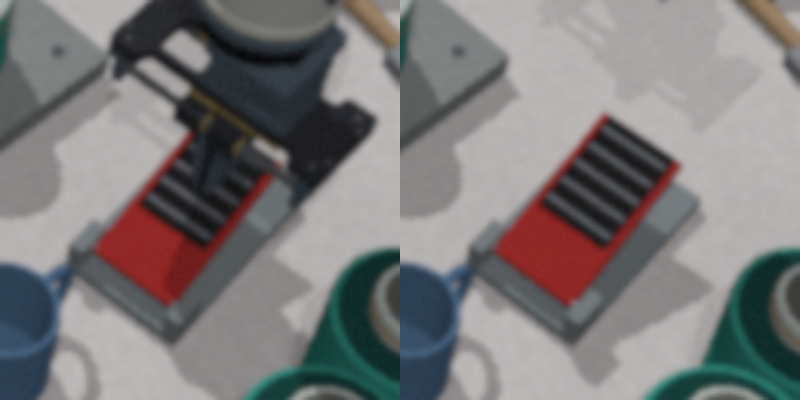

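```bash
python3 - <<'E'
from h import *
c=arm.get_calibration("scene");T=np.linalg.inv(c["cam_to_world"])
for P in([.482,.392,.028],[.482,.392,.065],[.6,.0,.025],[.4202,.2473,.025]):
    q=c["intrinsics"]@(T@[*P,1])[:3]; print(P,q[:2]/q[2])
print(onz("scene",(428,318),.028),onz("scene",(428,318),.05))
q=arm.current_ee_pos();print(q,arm.current_width(),arm.current_force())
arm.move_l([.42,.30,.33],feed=.3)
print(arm.current_t())
cw=arm.get_calibration("wrist"); im=arm.snapshot("wrist"); s=arm.snapshot("side")
cv2.imwrite("pics/w5.png",im[:,:,::-1])
import pickle;pickle.dump(cw,open("w5.pkl","wb"))
E
```

```text
[0.482, 0.392, 0.028] [426.32206362 320.97968699]
[0.482, 0.392, 0.065] [428.95980282 311.95281048]
[0.6, 0.0, 0.025] [274.56627514 257.82752785]
[0.4202, 0.2473, 0.025] [394.25129031 272.61379585]
[0.47246812 0.38978666 0.028     ] [0.48704449 0.39607956 0.05      ]
[0.48182236 0.39186506 0.24929778] 0.0005559657661482738 [-0.38947918  0.92921526 -0.25412879]
38.1917
```

View pics/w5.png

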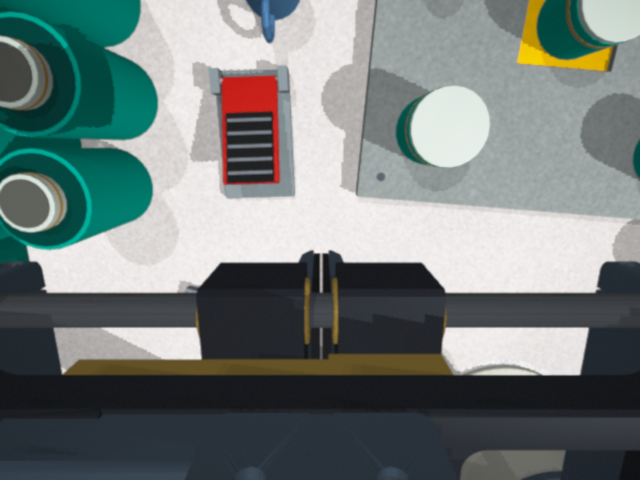

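```bash
python3 - <<'E'
from h import *
import pickle
c=pickle.load(open("w5.pkl","rb"))
np.set_printoptions(precision=4,suppress=True)
print("pad",onz("wrist",(249,147),.065,c),onz("wrist",(249,147),.036,c))
print("free",onz("wrist",(251,184),.073,c),onz("wrist",(251,184),.04,c),"hinge",onz("wrist",(249,77),.032,c))
for p in((222,184),(279,184)): print(onz("wrist",p,.07,c))
print("base",onz("wrist",(225,196),.012,c),onz("wrist",(294,195),.012,c),onz("wrist",(218,68),.043,c),onz("wrist",(287,68),.043,c))
T=np.array(c["cam_to_world"]);print(T[:3,3])
im=cv2.imread("pics/w5.png");s0=cv2.imread("pics/side0.png")
s=arm.snapshot("side")[:,:,::-1]
cv2.imwrite("pics/x6.png",np.vstack([np.hstack([cv2.resize(i[135:205,235:325],(400,311),interpolation=2) for i in(s0,s)])]))
E
```

```text
pad [0.4842 0.3894 0.065 ] [0.4841 0.3949 0.036 ]
free [0.4388 0.3874 0.073 ] [0.4355 0.3936 0.04  ] hinge [0.5714 0.3917 0.032 ]
[0.4385 0.4248 0.07  ]
[0.4386 0.3524 0.07  ]
base [0.4156 0.4371 0.012 ] [0.4171 0.3379 0.012 ] [0.58   0.4279 0.043 ] [0.5801 0.3417 0.043 ]
[0.4853 0.2993 0.5381]
```

View pics/x6.png

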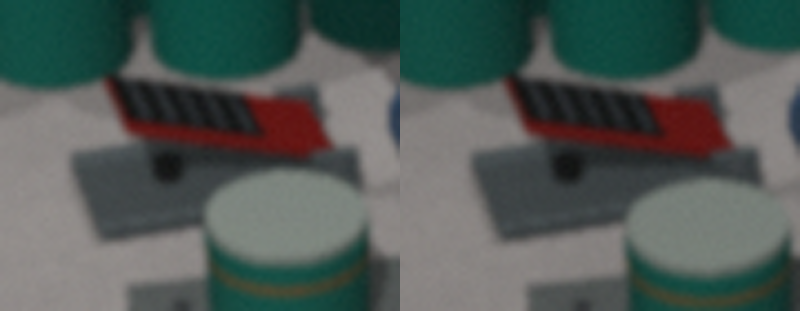

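```bash
python3 - <<'E'
from h import *
im=cv2.imread("pics/p4.png");L,R=im[:,:400],im[:,400:]
def red(i):
    h,s,v=np.moveaxis(cv2.cvtColor(i,cv2.COLOR_BGR2HSV).astype(int),2,0); return ((h<8)|(h>170))&(s>120)&(v>60)
o=np.zeros((400,400,3),np.uint8);o[...,2]=red(L)*255;o[...,1]=red(R)*255
cv2.imwrite("pics/p4d.png",np.hstack([L,o]))
for y in range(140,320,20): print(y,[ (np.where(red(i)[y])[0][[0,-1]].tolist() if red(i)[y].any() else None) for i in(L,R)])
E
```

```text
140 [[186, 191], [185, 190]]
160 [[169, 173], [169, 172]]
180 [[152, 269], [152, 269]]
200 [[135, 253], [135, 254]]
220 [[118, 239], [118, 239]]
240 [[100, 223], [100, 223]]
260 [[105, 208], [105, 208]]
280 [[133, 192], [133, 192]]
300 [[160, 172], [160, 171]]
```

View pics/p4d.png

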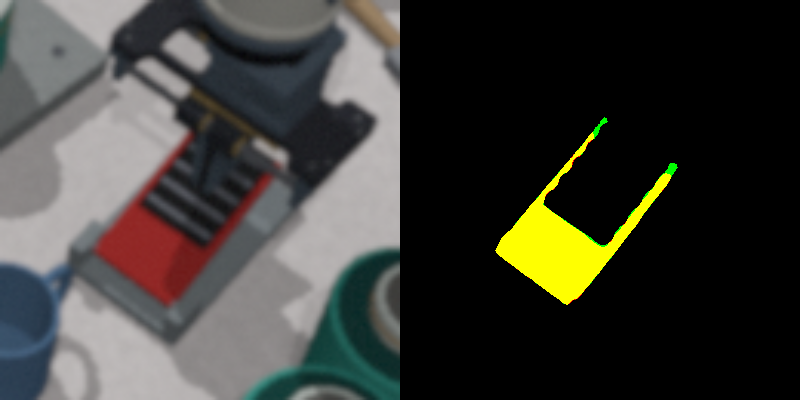

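Red masks in the "pressed" and "up" pictures are identical, so the pedal did not move even though the TCP read 28 mm. I'll go down again, hold there and look from both cameras.

```bash
python3 - <<'E'
from h import *
p=[.484,.390]
arm.move_l(p3(p,.15),feed=.3); arm.move_l(p3(p,.075),feed=.2); arm.sleep(.2)
b=arm.current_force().copy(); S=[arm.snapshot(n) for n in("scene","side")]
for z in(.05,.034,.029):
    arm.move_l(p3(p,z),feed=.06); arm.sleep(.05); print(z,arm.current_ee_pos().round(4),(arm.current_force()-b).round(1))
S+=[arm.snapshot(n) for n in("scene","side")]
cr=lambda i,n: cv2.resize(i[270:350,385:465] if n==0 else i[105:185,245:325],(300,300),interpolation=2)
cv2.imwrite("pics/x7.png",np.vstack([np.hstack([cr(S[0],0),cr(S[1],1)]),np.hstack([cr(S[2],0),cr(S[3],1)])])[:,:,::-1])
print(arm.current_t(),arm.current_width())
E
```

```text
0.05 [0.4841 0.3901 0.05  ] [ 0.5 -0.8 -0.3]
0.034 [0.4839 0.39   0.0339] [-1.3 -0.5 -0. ]
0.029 [0.4842 0.3901 0.0291] [0.7 0.1 1.6]
41.5 0.0008540889975935039
```

View pics/x7.png

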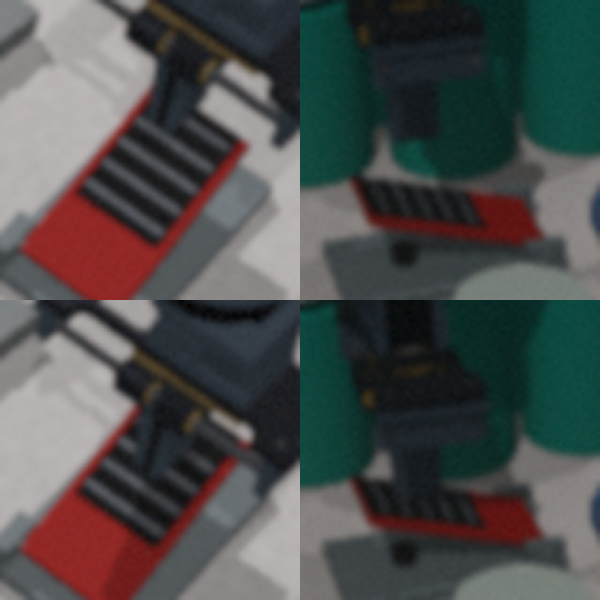

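The pictures show the closed fingertips really sit about 35 mm above the reported TCP. At a reading of 0.029 they are only just touching the pad, which matches the 1.6 N. So I'll press on further, watching the force.

```bash
python3 - <<'E'
from h import *
p=[.484,.390]; z=.029; b=-.9
im0=arm.snapshot("side")
while z>-.006:
    z-=.003
    arm.move_l(p3(p,z),feed=.05); arm.sleep(.05); f=np.mean([arm.current_force()[2] for _ in range(3)])
    print(round(z,3),round(arm.current_ee_pos()[2],4),round(f,1))
    if f>20: break
arm.sleep(.3); print("hold",arm.current_force(),arm.current_t())
im=arm.snapshot("side")
def red(i):
    h,s,v=np.moveaxis(cv2.cvtColor(i[:,:,::-1].copy(),cv2.COLOR_BGR2HSV).astype(int),2,0); return comp(((h<8)|(h>170))&(s>120)&(v>60),roi=(245,140,325,195))
for i in(im0,im):
    c,k,a=red(i); print(c,a,k.min(0),k.max(0))
cv2.imwrite("pics/x8.png",cv2.resize(np.hstack([im0[105:195,245:335],im[105:195,245:335]]),(800,400),interpolation=2)[:,:,::-1])
E
```

```text
0.026 0.0261 3.5
0.023 0.0231 4.3
0.02 0.0202 5.7
0.017 0.0172 6.0
0.014 0.0143 6.8
0.011 0.0113 6.8
0.008 0.0083 8.5
0.005 0.0053 7.8
0.002 0.0023 8.9
-0.001 -0.0007 9.7
-0.004 -0.002 37.9
hold [-11.50106778  -2.95458448  38.40152666] 45.15
[291.6754717  163.96226415] 265 [263 157] [308 169]
[291.23076923 168.07692308] 312 [262 158] [308 177]
```

Stop reached: a steady spring up to 9.7 N, then a hard stop. Now release and check everything.

```bash
python3 - <<'E'
from h import *
p=[.484,.390]
arm.move_l(p3(p,.05),feed=.08); arm.move_l(p3(p,.25),feed=.25)
arm.move_to([.47,.05,.42],[[0,1,0],[1,0,0],[0,0,-1]]); arm.sleep(.3)
im=arm.snapshot("side"); sc=arm.snapshot("scene")
h,s,v=np.moveaxis(cv2.cvtColor(im[:,:,::-1].copy(),cv2.COLOR_BGR2HSV).astype(int),2,0)
c,k,a=comp(((h<8)|(h>170))&(s>120)&(v>60),roi=(245,140,325,195)); print(c,a,k.min(0),k.max(0),arm.current_t(),arm.current_force())
cv2.imwrite("pics/fin.png",np.hstack([cv2.resize(sc[130:430,130:490],(432,360)),cv2.resize(im[130:430,220:520],(360,360))])[:,:,::-1])
E
```

```text
[291.30181818 163.80727273] 275 [263 157] [308 169] 49.3333 [ 0.85260919 -0.17921951 -0.21762912]
```

View pics/fin.png

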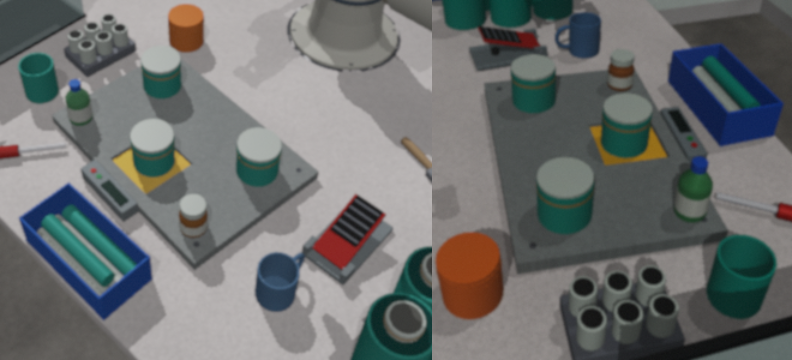

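The final views show b upright in the well, a and c standing clear of the plate, the pedal back up and the bystanders in place.

```bash
python3 -c "
from rig import arm
arm.sign_off()"
```

```text
the job is handed in; nothing more can be done
```

The job is handed in: the heavy canister is down on the plate, and the pedal was pressed to its stop and has come back up. The robot's clock read 49.3 s of the allowed 72 s just before hand-in.

- **Finding the heavy one:** I nudged all three canisters, and each moved about 12–15 mm. The middle one (b) resisted with about 2.8 N, while a and c gave under 0.5 N, so b holds the ballast.
- **Plate:** I slid b onto the plate. The close-up measured the plate at its 6 mm-down stop, with b upright inside the well about 7 mm short of centre.
- **Pedal:** The first try only touched the pad (under 4 N) and the pictures showed no movement. The cause was that the closed fingertips sit about 35 mm above where the arm reports them. The second press followed the spring up to 9.7 N and reached the hard stop. The pedal's picture afterwards matched its rest position.
- **Force to note:** At the stop the reading reached 38 N through the fingertips. That is close to the 40 N limit set for the arm or gripper body, and well under the 120 N wrist limit.
- **Last look:** a and c were standing on the deck clear of the plate. The jar, bottle, mug and offcut looked unmoved, and the robot was touching nothing.

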